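# Step the sample carousel back one notch

### The job

The sample carousel has been advanced one place too far. With a fingertip push the black ball of the red pawl so that the pawl lifts clear of the notch it sits in, then push the wheel backward (clockwise seen from above) by exactly one notch by one of its blue pegs, and push the pawl fully down into the notch that has now come under it. Grasp nothing, never turn the wheel forward or well past the one notch, do not touch or lift the sample cups that ride on the wheel, and leave the things around the carousel where they are.

Things in the scene. Friction and masses are not known exactly. Their poses are not given: they have to be found in the camera images.
- carousel: Base of the sample carousel, fixed on a 2 mm rubber mat: grey disc 160 mm across with a tongue carrying the pawl. Origin on the wheel's vertical axis at the underside, z up; all mm given below are in this frame. White wheel 192 mm across: deck top z 24, hub dome top z 41, steel rim teeth at radius 80 to 92, tops z 36, with six notches; six cup nests at radius 54 between six pegs
- wheel (a joint): wheel angle, rad, positive counter-clockwise from above (forward). About 0 at the start, the pawl in a notch with play of 0.03 backward and 0.08 forward. One notch (one cup place) is 1.047; backward is negative, clockwise. Light friction (about 1 N at the pegs); stays where left. With the pawl down it cannot go backward
- pawl (a joint): angle of the red pawl, rad: 0 = nose fully down in a notch, grows as the nose rises, stop at 0.85; the nose clears the teeth above 0.22. The stiff hinge keeps the pawl at any angle it is left at (1 to 2 N at the ball moves it), so it must be pushed down again
- pawl_nose (a point): underside of the pawl's nose (10 mm wide), at (0, 86, 26) mm when down. Each notch has a steep wall on one side, a ramp on the other: a nose lowered while the wheel is up to 0.1 rad short of the notch slides down the ramp and draws the wheel home; with the wheel more than 0.03 rad too far the nose lands on a tooth and stays up
- pawl_knob (a point): centre of the black ball (17 mm) on the pawl's thumb post (9 mm thick, 56 mm from hinge axis to ball). Pawl down: post leans 0.35 rad from upright toward the carousel's -x, ball at (48, 108, 89) mm. Pushing the ball toward the carousel's +x lifts the nose, toward -x lowers it. The arm to the nose runs at y 86, inside the post, top at z 51 when down
- pawl_hinge (a point): centre of the pawl's hinge, fixed to the base at (67, 86, 36) mm; the pin lies along the carousel's y axis, its bracket reaches z 47 mm
- peg0 (a point): centre of the top (z 114 mm) of upright blue peg 0, 10 mm diameter, on the deck at radius 70 mm, taller than the cups (moves with the wheel); at wheel angle 0 it stands 30 degrees (counter-clockwise positive) from the carousel's +x axis
- peg5 (a point): centre of the top (z 114 mm) of upright blue peg 5, 10 mm diameter, on the deck at radius 70 mm, taller than the cups (moves with the wheel); at wheel angle 0 it stands -30 degrees (counter-clockwise positive) from the carousel's +x axis
- cup_1: loose clear sample cup with dark pink sample (46 mm across the rim, 45 mm high), in one of the wheel's nests between three pins 15 mm high; its rim is at z 69 mm and reaches 31 to 77 mm from the wheel's axis. Origin at the centre of its underside. Not to be touched
- cup_0: loose clear sample cup with cereal sample (46 mm across the rim, 45 mm high), in one of the wheel's nests between three pins 15 mm high; its rim is at z 69 mm and reaches 31 to 77 mm from the wheel's axis. Origin at the centre of its underside. Not to be touched
- cup_5: loose clear sample cup with pale yellow sample (46 mm across the rim, 45 mm high), in one of the wheel's nests between three pins 15 mm high; its rim is at z 69 mm and reaches 31 to 77 mm from the wheel's axis. Origin at the centre of its underside. Not to be touched
- spare_cup: loose clear sample cup with cereal, 46 mm across, 45 mm high, on the worktop to the left of the carousel; bystander, origin at the centre of its underside
- rubber: loose green and white eraser, 42 x 20 x 13 mm, on the worktop; bystander, origin at the centre of its underside

How it is judged:
By the outcome, as a careful person would: the job done as asked, in the order asked, and still so for the second after the job is handed in, with the robot touching nothing.
It also fails if it takes over 54 s, if anything falls off the work surface, if the arm or the gripper's body presses on something with over 40 N, if the wrist force passes 120 N, or if a joint passes its speed limit or range.

### The arm

A 6-joint arm with a two-finger parallel gripper is mounted at the origin on the work surface; the furniture and walls round the work are solid. World frame = base frame: x ahead of the robot, y to its left, z up, the work surface at z = 0. Lengths are in m, angles in rad, forces in N, time in s.
With the tool pointing down it reaches from about 0.35 to 1 m from the base axis. Payload 7.1 kg.
Tool frame: the origin (TCP) lies on the front face of the gripper's body, between the roots of the fingers; the fingertips stand 73 mm ahead of it and the grasp point (between the pads) lies 54 mm ahead of it; z points along the fingers, y is the line along which they close (so a half turn about z gives the same grasp; the last joint's range is limited). The gripper opens to 85 mm and grips with 20 to 120 N. Pads are 22 mm wide; open, the fingers measure 114 mm over their backs; the gripper's body (76 mm by 85 mm) begins 54 mm behind the grasp point. The pads swing forward as they close: fully open they stand 13 mm farther back than shut.
Start: joints at [1.151, 0.423, 1.63, -0, 1.089, -0.019], TCP at [0.244, 0.575, 0.304] pointing down, gripper open.
Joint ranges: [-3, 3], [-0.9, 2.11], [0.09, 2.58], [-1.31, 4.45], [0.11, 2.69], [-2.54, 2.54]. Speed limits (rad/s): [2.39, 2.39, 3.01, 3.14, 3.14, 3.14].

### API

Orientations are given as a unit quaternion [x, y, z, w].
In Python, from bench import env gives the robot as it stands.
- The arm moves only by the shell command python3 inch.py, which reads ROWS from standard input. ROWS is a JSON list of rows, 1 to 10 of them, each an object with the fields aperture (the opening from 0.0 (shut) to 1.0 (fully open)), dx, dy, dz (the shift in m), wx, wy, wz (a rotation vector in rad); a field left out counts as zero (the opening has to be given); each row shifts and turns the commanded pose from where the row before left it, along the tool's axes as they then stand; what a row does not reach is not made up. A row lasts 1/10 s, in which the tool goes at most 0.05 m and 0.15 rad, less where a joint would pass 70% of its speed; a pose out of reach is approached as far as the arm can. The fingers move at their own pace and stop on an object; the grip force is fixed at half the most. Time passes only in rows, so rows that do not move let the fingers close. It prints the time, the measured TCP pose, the force, the opening and the grip force at its end. Input that does not fit is refused with a message, and nothing moves.
- env.sense(): the state, without advancing time (a new reading comes with each control period).
- env.capture(name): name is "scene" or "top" or "wrist"; returns the picture (384x512x3 uint8, red, green, blue); there is no depth.
- env.camera_params(name): a dict with "K" (3x3 intrinsics, pixels), "R" (3x3) and "t" (3): a world point X has camera coordinates R X + t. Camera axes: x right, y down, z forward; pixel columns grow to the right and rows downward; lengths in m; the calibration is good to about 2 mm. The wrist camera is an equidistant fisheye: a pixel r from the principal point sees the ray r / f radians off the axis. A picture is of the moment at which its call begins: read the wrist's pose just before it. camera_params takes no time and is no camera call; for the wrist camera it gives the pose at the moment of the call.
- env.hand_in(): hands the job in; it is judged then, once.
The state is a dict: "clock": time; "joints": joint angles; "qd": joint speeds; "joint_torque": joint torques, N m; "ee_pos": TCP position; "tcp_rot": TCP orientation; "force": force on the tool from outside, world axes, zero at the start; "moment": the same for the moment, N m; "finger_gap": opening from 0.0 (shut) to 1.0 (fully open); "grasp_force": force on a finger pad.
Only numpy, scipy, OpenCV 4.12 (cv2) and the standard library are available. Lean on these libraries where they do the work, as an engineer would, in place of code of your own. Each camera call takes 0.05 s, during which the arm holds its last target. There are 200 camera calls.

## Working session

There is one attempt and no reset: what is moved stays moved. The work goes in short steps, Python scripts to look and compute and a shell command to move; the robot and the scene stay as the last step left them, time stands still between calls to the robot, and variables do not carry over. Pictures are saved under pics/ and viewed, at most 10 in all, crops included, and the job is handed in when it is done.

```bash
ls; mkdir -p pics
python3 - <<'E'
from bench import env
import cv2,numpy as np
s=env.sense();print(s['clock'],s['ee_pos'],s['tcp_rot'],s['finger_gap'])
ims=[]
for n in("scene","top"):
    p=env.camera_params(n);print(n,p)
    im=env.capture(n)[:,:,::-1];cv2.imwrite(f'pics/{n}0.png',cv2.resize(im,(800,600),interpolation=cv2.INTER_CUBIC))
E
```

```text
bench.py
inch.py
pics
0.0 [0.24366704 0.57506707 0.3031598 ] [ 1.99074632e-01  9.79984039e-01 -7.40977496e-04 -1.60072918e-04] 0.9955095243263199
scene {'K': array([[454.28752912,   0.        , 253.18518383],
       [  0.        , 454.28752912, 180.10090887],
       [  0.        ,   0.        ,   1.        ]]), 'R': array([[-0.53833703, -0.84242937,  0.02249436],
       [-0.47792214,  0.28320381, -0.83149626],
       [ 0.69410638, -0.45837578, -0.55507474]]), 't': array([0.4192422 , 0.20419024, 0.75793481])}
top {'K': array([[418.28394927,   0.        , 253.74409019],
       [  0.        , 418.28394927, 191.54211421],
       [  0.        ,   0.        ,   1.        ]]), 'R': array([[-0.02765739, -0.99910644, -0.03195915],
       [-0.99836495,  0.02920859, -0.04913542],
       [ 0.05002499,  0.03054794, -0.99828068]]), 't': array([0.28720495, 0.37151365, 0.92404809])}
```

View pics/scene0.png

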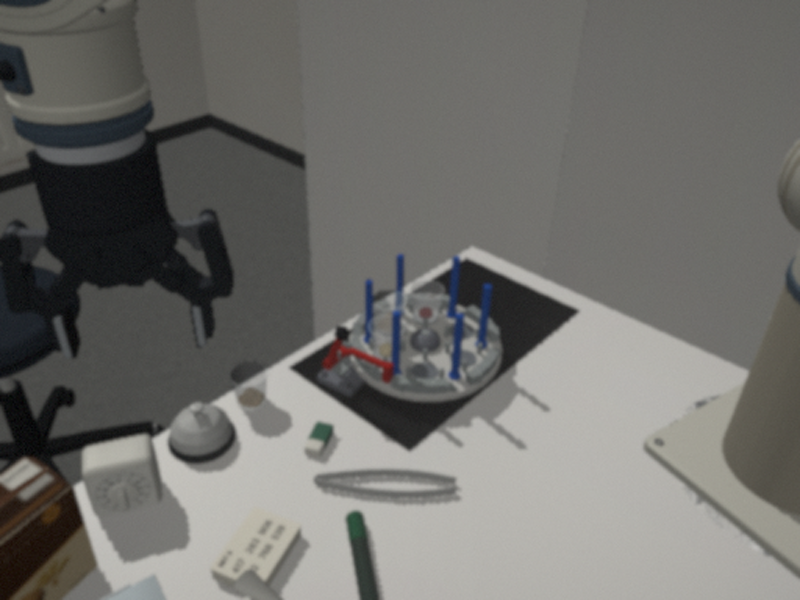

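View pics/top0.png

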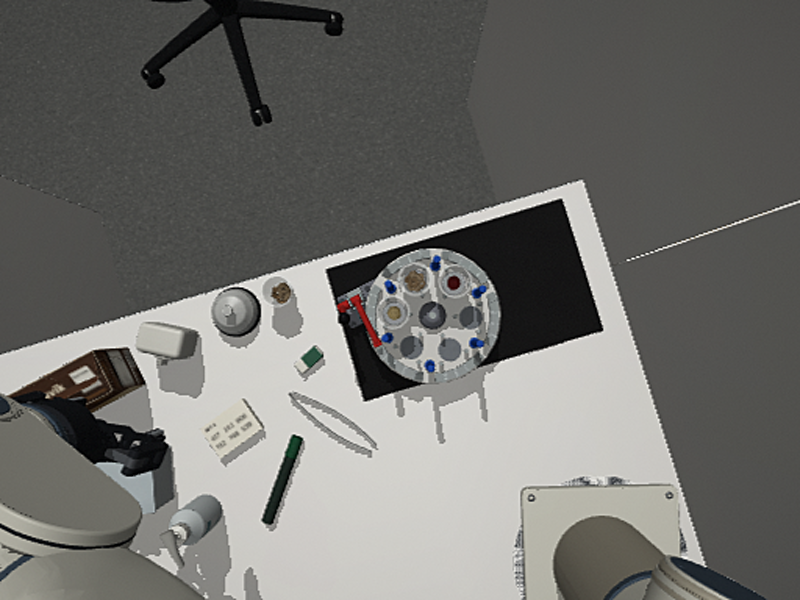

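Run:
```python
from bench import env
import cv2,numpy as np
for n,x,y in(("scene",200,155),("top",210,150)):
    im=env.capture(n)[y:y+100,x:x+130,::-1];cv2.imwrite(f'pics/{n}1.png',cv2.resize(im,(780,600),interpolation=cv2.INTER_CUBIC))
```

```text
(no output)
```

View pics/scene1.png

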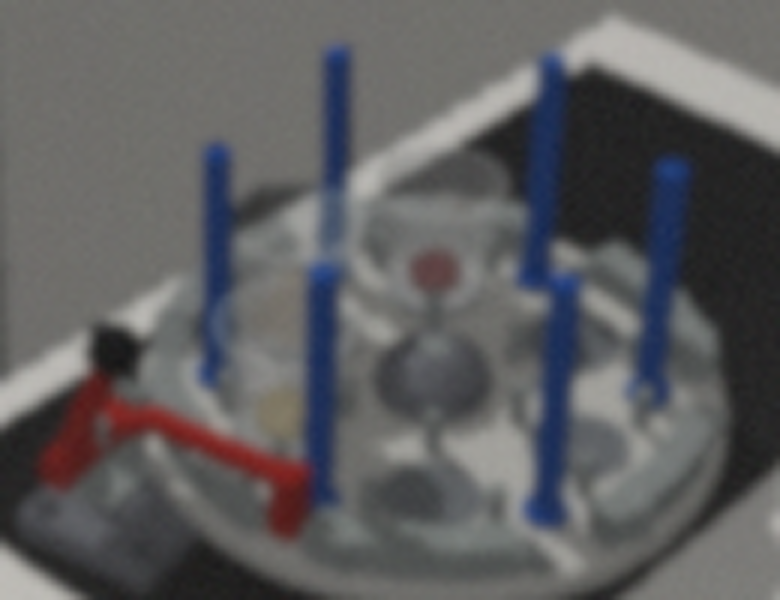

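View pics/top1.png

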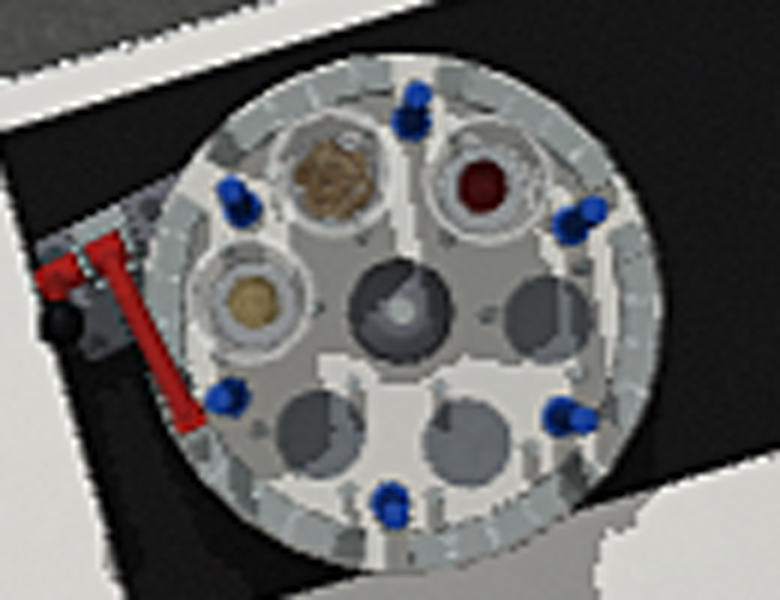

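```bash
cat > h.py <<'E'
import numpy as np
from scipy.optimize import least_squares
from bench import env
C={n:env.camera_params(n) for n in("scene","top")}
def proj(n,X):
    p=C[n];c=p['R']@X+p['t'];u=p['K']@c;return u[:2]/u[2]
def pt(pose,P):
    x,y,z,a=pose;c,s=np.cos(a),np.sin(a)
    return np.array([x+c*P[0]-s*P[1],y+s*P[0]+c*P[1],z+P[2]])
def peg(i,w=0):
    a=np.deg2rad(30+60*i)+w;return np.array([.07*np.cos(a),.07*np.sin(a),.114])
E
python3 - <<'E'
from h import *
cr=lambda u,v,x,y:np.array([(u+.5)/6-.5+x,(v+.5)/6-.5+y])
S={0:(217,152),5:(337,52),4:(551,62),3:(672,168),2:(565,280),1:(323,270),'k':(115,350)}
T={0:(230,189),5:(419,95),4:(596,208),3:(583,417),2:(392,513),1:(218,402),'k':(62,325)}
obs=[('scene',k,cr(*v,200,155)) for k,v in S.items()]+[('top',k,cr(*v,210,150)) for k,v in T.items()]
def res(p):
    return np.array([proj(n,pt(p[:4],np.array([.048,.108,.089]) if k=='k' else peg(k,p[4])))-o for n,k,o in obs]).ravel()
# independent triangulation of the tops
for k in S:
    o=[(n,q) for n,kk,q in obs if kk==k]
    r=least_squares(lambda X:np.concatenate([proj(n,X)-q for n,q in o]),[.6,.1,.1]);print(k,r.x.round(4),abs(r.fun).max().round(2))
r=least_squares(res,[.5,.1,.0,.46,0]);print(r.x.round(4));print(r.fun.reshape(-1,2).round(1).tolist())
P=r.x[:4]
for nm,q in dict(knob=(.048,.108,.089),nose=(0,.086,.026),hinge=(.067,.086,.036)).items():print(nm,pt(P,np.array(q)).round(4))
E
```

```text
0 [0.3961 0.2851 0.1153] 0.32
5 [0.4258 0.2215 0.1158] 0.52
4 [0.3865 0.1639 0.1149] 0.53
3 [0.317  0.1702 0.1158] 0.23
2 [0.2869 0.234  0.1164] 0.11
1 [0.3256 0.2912 0.117 ] 0.49
k [0.353  0.3452 0.0912] 0.36
[ 0.3564  0.2276  0.0019  0.4466 -0.0064]
[[0.3, -0.3], [0.3, -0.0], [0.5, -0.3], [0.5, 0.1], [0.5, 0.2], [0.4, 0.2], [0.1, 0.3], [-0.3, -0.3], [-0.6, -0.4], [-0.6, -0.2], [-0.1, 0.1], [0.2, 0.1], [-0.3, -0.8], [-0.6, -0.2]]
knob [0.353  0.3457 0.0909]
nose [0.3192 0.3051 0.0279]
hinge [0.3796 0.3341 0.0379]
```

```bash
cat >> h.py <<'E'
from scipy.spatial.transform import Rotation as Ro
P=np.array([.3564,.2276,.0019,.4466])
def to(tip):
    "tool-axis move that takes the shut fingertips to a carousel-frame point (mm)"
    s=env.sense();R=Ro.from_quat(s['tcp_rot']).as_matrix()
    g=pt(P,np.array(tip)/1e3)+[0,0,.073]
    return (R.T@(g-s['ee_pos'])).round(4)
def st():
    s=env.sense();R=Ro.from_quat(s['tcp_rot']).as_matrix();d=s['ee_pos']-P[:3]-[0,0,.073];c,q=np.cos(P[3]),np.sin(P[3])
    print('t',round(s['clock'],2),'tip(car mm)',(1e3*np.array([c*d[0]+q*d[1],-q*d[0]+c*d[1],d[2]])).round(1),'yawx-car',np.rad2deg(np.arctan2(R[1,0],R[0,0])-P[3]).round(1),'tilt',R[:2,2].round(3),'gap',s['finger_gap'].round(2),'F',np.round(s['force'],1))
E
echo '[{"aperture": 0,"wz": -0.145},{"aperture": 0,"wz": -0.145},{"aperture": 0,"wz": -0.145},{"aperture": 0,"wz": -0.145},{"aperture": 0,"wz": -0.145},{"aperture": 0,"wz": -0.12},{"aperture": 0}]' | python3 inch.py
python3 -c "
from h import *
st();print(to([18,112,150]),to([18,112,78]))"
```

```text
clock: 0.9
ee_pos: [0.2438, 0.5753, 0.3037]
tcp_rot: [-0.221, 0.975, -0.0, -0.0]
force: [0.9, 0.3, -0.0]
finger_gap: -0.0
grasp_force: 0.0Traceback (most recent call last):
  File "<string>", line 3, in <module>
    st();print(to([18,112,150]),to([18,112,78]))
    ~~^^
  File "h.py", line 21, in st
    print('t',round(s['clock'],2),'tip(car mm)',(1e3*np.array([c*d[0]+q*d[1],-q*d[0]+c*d[1],d[2]])).round(1),'yawx-car',np.rad2deg(np.arctan2(R[1,0],R[0,0])-P[3]).round(1),'tilt',R[:2,2].round(3),'gap',s['finger_gap'].round(2),'F',np.round(s['force'],1))
                                                                                                                                                                                                          ^^^^^^^^^^^^^^^^^^^^^
AttributeError: 'float' object has no attribute 'round'
```

```bash
sed -i "s/s\['finger_gap'\].round(2)/round(s['finger_gap'],2)/" h.py
python3 -c "
from h import *
st();print(to([18,112,150]),to([18,112,78]))"
```

```text
t 0.9 tip(car mm) [ 48.6 362.3 228.8] yawx-car -180.1 tilt [-0. -0.] gap -0.0 F [ 0.9  0.3 -0. ]
[ 0.0302 -0.2503  0.0789] [ 0.0302 -0.2503  0.1509]
```

```bash
echo '[{"aperture": 0,"dx": 0.004,"dy": -0.036,"dz": 0.01},{"aperture": 0,"dx": 0.004,"dy": -0.036,"dz": 0.01},{"aperture": 0,"dx": 0.004,"dy": -0.036,"dz": 0.01},{"aperture": 0,"dx": 0.004,"dy": -0.036,"dz": 0.01},{"aperture": 0,"dx": 0.004,"dy": -0.036,"dz": 0.01},{"aperture": 0,"dx": 0.004,"dy": -0.036,"dz": 0.01},{"aperture": 0,"dx": 0.006,"dy": -0.034,"dz": 0.01},{"aperture": 0},{"aperture": 0}]' | python3 inch.py >/dev/null
python3 -c "
from h import *
st();print(to([18,112,78]))"
```

```text
t 1.8 tip(car mm) [ 18.2 111.9 159.1] yawx-car -180.4 tilt [-0.  0.] gap 0.0 F [ 0.7  0.2 -0.5]
[0.0002 0.0001 0.0811]
```

Accurate. Descend beside the ball, then check with a picture.

```bash
echo '[{"aperture": 0,"dz": 0.02},{"aperture": 0,"dz": 0.02},{"aperture": 0,"dz": 0.02},{"aperture": 0,"dz": 0.021},{"aperture": 0},{"aperture": 0}]' | python3 inch.py >/dev/null
python3 -c "
from h import *
import cv2
st()
a=[cv2.resize(env.capture(n)[y:y+100,x:x+130,::-1],(390,300),interpolation=cv2.INTER_CUBIC) for n,x,y in(('scene',190,135),('top',210,150))]
cv2.imwrite('pics/a.png',cv2.hconcat(a))"
```

```text
t 2.4 tip(car mm) [ 18.5 113.3  78.3] yawx-car -180.1 tilt [-0.  0.] gap -0.0 F [0.7 0.9 1.3]
```

View pics/a.png

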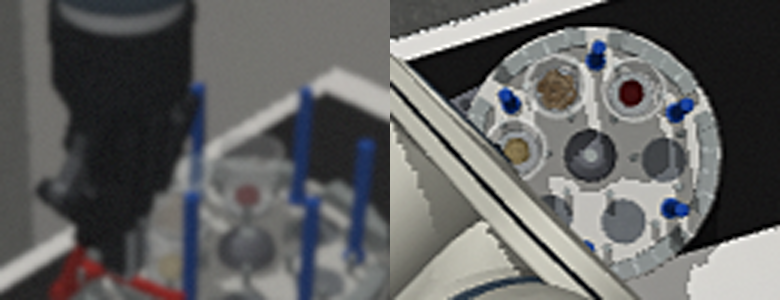

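```bash
echo '[{"aperture": 0,"dx": -0.005},{"aperture": 0,"dx": -0.005},{"aperture": 0,"dx": -0.005},{"aperture": 0,"dx": -0.003}]' | python3 inch.py 
python3 -c "
from h import *
st()"
echo '[{"aperture": 0,"dx": -0.003},{"aperture": 0,"dx": -0.003},{"aperture": 0,"dx": -0.003},{"aperture": 0,"dx": -0.003},{"aperture": 0,"dx": -0.003},{"aperture": 0,"dx": -0.002},{"aperture": 0}]' | python3 inch.py 
python3 -c "
from h import *
st()"
```

```text
clock: 2.9
ee_pos: [0.3409, 0.3448, 0.1532]
tcp_rot: [-0.22, 0.975, 0.0, 0.0]
force: [-0.5, -1.7, 1.2]
finger_gap: -0.001
grasp_force: 0.8
t 2.9 tip(car mm) [ 36.7 112.4  78.3] yawx-car -180.2 tilt [0. 0.] gap -0.0 F [-0.5 -1.7  1.2]
clock: 3.6
ee_pos: [0.3561, 0.3521, 0.1529]
tcp_rot: [-0.22, 0.975, 0.0, 0.0]
force: [-0.3, -0.0, -0.1]
finger_gap: 0.004
grasp_force: 0.0
t 3.6 tip(car mm) [ 53.5 112.4  78. ] yawx-car -180.1 tilt [0. 0.] gap 0.0 F [-0.3 -0.  -0.1]
```

```bash
echo '[{"aperture": 0,"dx": 0.01},{"aperture": 0,"dx": 0.006},{"aperture": 0,"dz": -0.03},{"aperture": 0,"dz": -0.03},{"aperture": 0,"dz": -0.03,"wz": -0.131},{"aperture": 0,"dz": -0.02,"wz": -0.131},{"aperture": 0,"wz": -0.131},{"aperture": 0,"wz": -0.131},{"aperture": 0},{"aperture": 0}]' | python3 inch.py >/dev/null
python3 -c "
from h import *
import cv2
st();print(to([81.4,-23,150]))
a=[cv2.resize(env.capture(n)[y:y+100,x:x+130,::-1],(390,300),interpolation=cv2.INTER_CUBIC) for n,x,y in(('scene',190,155),('top',210,150))]
cv2.imwrite('pics/b.png',cv2.hconcat(a))"
```

```text
t 4.6 tip(car mm) [ 36.5 112.4 187.9] yawx-car -150.3 tilt [-0. -0.] gap -0.0 F [-0.2 -0.3  0.2]
[ 0.0281 -0.1398  0.0379]
```

View pics/b.png

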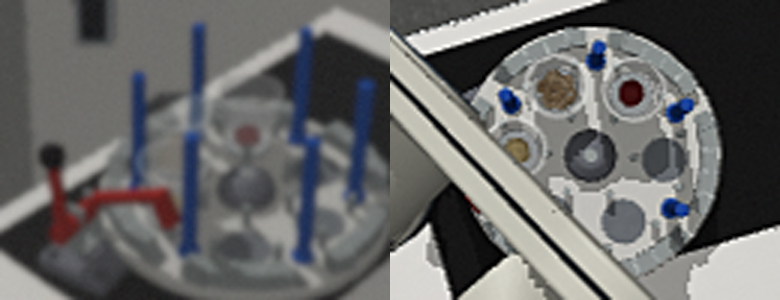

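```bash
echo '[{"aperture": 0,"dx": 0.005,"dy": -0.028},{"aperture": 0,"dx": 0.005,"dy": -0.028},{"aperture": 0,"dx": 0.006,"dy": -0.028},{"aperture": 0,"dx": 0.006,"dy": -0.028},{"aperture": 0,"dx": 0.006,"dy": -0.028,"dz": 0.01},{"aperture": 0,"dz": 0.018},{"aperture": 0,"dz": 0.01},{"aperture": 0},{"aperture": 0}]' | python3 inch.py >/dev/null
python3 -c "
from h import *
for th in (.3,.4,.45,.5,.6):print(th,proj('scene',pt(P,np.array([67-56*np.sin(.35-th),108,36+56*np.cos(.35-th)])/1e3)).round(1))
st();print(to([81.4,-23,92]))
p0=peg(5)
R=Ro.from_quat(env.sense()['tcp_rot']).as_matrix();c,q=np.cos(P[3]),np.sin(P[3])
for w in -np.linspace(0,1.0,6):
    print(w,(1e3*R.T@(pt(P,peg(5,w))-pt(P,p0))).round(1))"
```

```text
0.3 [211.3 208.7]
0.4 [208.7 207.7]
0.45 [207.4 207.2]
0.5 [206.2 206.9]
0.6 [203.7 206.3]
t 5.6 tip(car mm) [ 82.4 -22.5 150. ] yawx-car -150.1 tilt [-0.001 -0.   ] gap 0.0 F [0.6 0.5 0.3]
[0.0011 0.     0.058 ]
-0.0 [0. 0. 0.]
-0.2 [12.7 -5.8  0. ]
-0.4 [26.4 -8.9  0. ]
-0.6000000000000001 [40.3 -9.2  0. ]
-0.8 [54.1 -6.8  0. ]
-1.0 [67.1 -1.7  0. ]
```

```bash
echo '[{"aperture": 0,"dz": 0.02},{"aperture": 0,"dz": 0.02},{"aperture": 0,"dz": 0.018},{"aperture": 0},{"aperture": 0}]' | python3 inch.py >/dev/null
python3 -c "
from h import *
st()"
echo '[{"aperture": 0,"dx": 0.004},{"aperture": 0,"dx": 0.005},{"aperture": 0,"dx": 0.004,"dy": -0.002},{"aperture": 0,"dx": 0.004,"dy": -0.002},{"aperture": 0,"dx": 0.0045,"dy": -0.002},{"aperture": 0,"dx": 0.0045,"dy": -0.001},{"aperture": 0,"dx": 0.0045,"dy": -0.001},{"aperture": 0,"dx": 0.0045,"dy": -0.001},{"aperture": 0}]' | python3 inch.py >/dev/null
python3 -c "
from h import *
import cv2
st()
a=[cv2.resize(env.capture(n)[y:y+100,x:x+130,::-1],(390,300),interpolation=cv2.INTER_CUBIC) for n,x,y in(('scene',190,155),('top',210,150))]
cv2.imwrite('pics/c.png',cv2.hconcat(a))"
```

```text
t 6.1 tip(car mm) [ 82.9 -22.5  92.7] yawx-car -150.1 tilt [0. 0.] gap -0.0 F [0.5 0.8 0.7]
t 7.0 tip(car mm) [ 55.6 -48.5  91.7] yawx-car -150.1 tilt [-0.002 -0.001] gap 0.0 F [-0.2 -0.3 -0.5]
```

View pics/c.png

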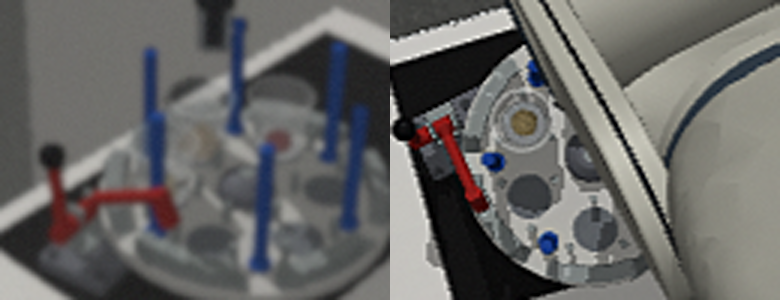

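```bash
cat >> h.py <<'E'
def wheel(d,w0,x=190,y=155,k=3):
    f=lambda w:np.concatenate([proj('scene',pt(P,peg(i,w[0])))-(np.array(v)/k+[x,y]) for i,v in d.items()])
    r=least_squares(f,[w0]);print('w',r.x.round(4),abs(r.fun).max().round(2))
E
python3 -c "
from h import *
wheel({5:(238,22),0:(150,52),1:(157,118),2:(266,148)},-.4)
wheel({5:(238,22),1:(157,118)},-.4)"
```

```text
w [-0.4001] 1.04
w [-0.3913] 0.95
```

```bash
echo '[{"aperture": 0,"dx": 0.0045,"dy": -0.0005},{"aperture": 0,"dx": 0.0045},{"aperture": 0,"dx": 0.0045},{"aperture": 0,"dx": 0.0045,"dy": 0.0005},{"aperture": 0,"dx": 0.0045,"dy": 0.001},{"aperture": 0,"dx": 0.0045,"dy": 0.001},{"aperture": 0,"dx": 0.004,"dy": 0.0015},{"aperture": 0,"dx": 0.0025,"dy": 0.001},{"aperture": 0,"dx": 0.0015,"dy": 0.0005},{"aperture": 0}]' | python3 inch.py >/dev/null
python3 -c "
from h import *
import cv2
st()
cv2.imwrite('pics/d.png',cv2.resize(env.capture('scene')[155:255,200:330,::-1],(780,600),interpolation=cv2.INTER_CUBIC))"
```

```text
t 8.1 tip(car mm) [ 23.4 -61.3  91.9] yawx-car -150.1 tilt [-0.001 -0.   ] gap 0.0 F [ 0.3  0.1 -0.1]
```

View pics/d.png

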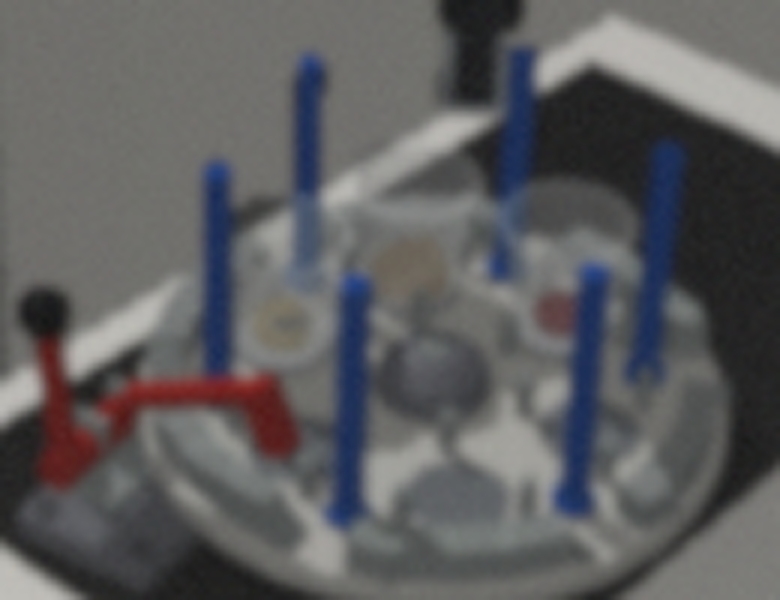

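```bash
python3 -c "
from h import *
o=lambda d:{k:(a+.5-3,b+.5-3) for k,(a,b) in d.items()}
wheel(o({0:(217,152),5:(337,52),4:(551,62),3:(672,168),2:(565,280),1:(323,270)}),0,200,155,6)
wheel(o({5:(521,56),0:(312,64),1:(217,172),2:(355,284),3:(594,272),4:(669,153)}),-.9,200,155,6)
s=(np.array([23.4,-61.3])+16*np.array([-.866,-.5]));print(s,np.hypot(*s),np.arctan2(s[1],s[0])+np.pi/6)
"
```

```text
w [-0.0055] 0.46
w [-0.9058] 0.71
[  9.544 -69.3  ] 69.95411307421458 -0.910338420669306
```

```bash
echo '[{"aperture": 0,"dx": 0.0015,"dy": 0.0005},{"aperture": 0,"dx": 0.0015,"dy": 0.0005},{"aperture": 0,"dx": 0.0015,"dy": 0.0007},{"aperture": 0,"dx": 0.0012,"dy": 0.0006},{"aperture": 0,"dx": 0.0008,"dy": 0.0004},{"aperture": 0},{"aperture": 0}]' | python3 inch.py >/dev/null
python3 -c "
from h import *
import cv2
st()
cv2.imwrite('pics/e.png',cv2.resize(env.capture('scene')[155:255,200:330,::-1],(780,600),interpolation=cv2.INTER_CUBIC))"
```

```text
t 8.85 tip(car mm) [ 16.7 -62.2  92. ] yawx-car -150.1 tilt [-0. -0.] gap 0.0 F [-0.3  0.5  0.9]
```

View pics/e.png

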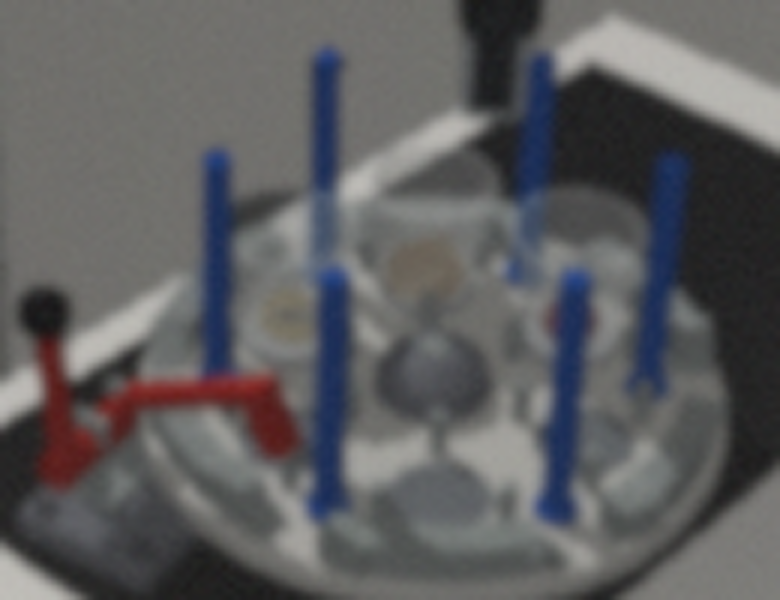

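```bash
python3 -c "
from h import *
o=lambda d:{k:(a+.5-3,b+.5-3) for k,(a,b) in d.items()}
wheel(o({5:(541,60),0:(327,54),1:(217,159),2:(334,276),3:(575,276),4:(671,161)}),-.9,200,155,6)
"
echo '[{"aperture": 0,"dx": -0.003,"dy": -0.0015},{"aperture": 0,"dx": -0.007,"dy": -0.003},{"aperture": 0,"dx": -0.008,"dy": -0.003},{"aperture": 0,"dz": -0.02},{"aperture": 0,"dz": -0.03},{"aperture": 0,"dz": -0.03,"wz": 0.131},{"aperture": 0,"dz": -0.02,"wz": 0.131},{"aperture": 0,"wz": 0.131},{"aperture": 0,"wz": 0.131},{"aperture": 0}]' | python3 inch.py >/dev/null
python3 -c "
from h import *
st();print(to([105,113,150]))"
```

```text
w [-0.9997] 0.58
t 9.9 tip(car mm) [ 36.9 -59.6 192.4] yawx-car -180.2 tilt [0.001 0.   ] gap 0.0 F [ 0.  -0.3 -0.1]
[-0.0674  0.1729  0.0425]
```

```bash
echo '[{"aperture": 0,"dx": -0.011,"dy": 0.029},{"aperture": 0,"dx": -0.011,"dy": 0.029},{"aperture": 0,"dx": -0.011,"dy": 0.029},{"aperture": 0,"dx": -0.011,"dy": 0.029},{"aperture": 0,"dx": -0.011,"dy": 0.029},{"aperture": 0,"dx": -0.012,"dy": 0.028,"dz": 0.012},{"aperture": 0,"dz": 0.03},{"aperture": 0},{"aperture": 0}]' | python3 inch.py >/dev/null
python3 -c "
from h import *
st();print(to([106,112,82]))"
```

```text
t 10.8 tip(car mm) [103.3 113.  149.5] yawx-car -180.0 tilt [-0.002 -0.002] gap 0.0 F [-0.9  0.2  0. ]
[-0.0029 -0.0009  0.0675]
```

```bash
echo '[{"aperture": 0,"dz": 0.02},{"aperture": 0,"dz": 0.02},{"aperture": 0,"dz": 0.02},{"aperture": 0,"dz": 0.008},{"aperture": 0},{"aperture": 0}]' | python3 inch.py >/dev/null
python3 -c "
from h import *
st()"
```

```text
t 11.4 tip(car mm) [104.3 113.   83.1] yawx-car -180.1 tilt [0.001 0.001] gap 0.0 F [-0.3  0.2  0.5]
```

```bash
echo '[{"aperture": 0,"dx": 0.004},{"aperture": 0,"dx": 0.004},{"aperture": 0,"dx": 0.003},{"aperture": 0,"dx": 0.003},{"aperture": 0,"dx": 0.003},{"aperture": 0,"dx": 0.003},{"aperture": 0,"dx": 0.003},{"aperture": 0,"dx": 0.003},{"aperture": 0,"dx": 0.003}]' | python3 inch.py >/dev/null
python3 -c "
from h import *
st()"
echo '[{"aperture": 0,"dx": 0.002},{"aperture": 0,"dx": 0.002},{"aperture": 0,"dx": 0.0015},{"aperture": 0}]' | python3 inch.py >/dev/null
python3 -c "
from h import *
st()"
```

```text
t 12.3 tip(car mm) [ 74.4 113.2  82. ] yawx-car -180.1 tilt [-0. -0.] gap -0.0 F [ 0.6  0.5 -0.6]
t 12.7 tip(car mm) [ 68.9 113.2  82. ] yawx-car -180.1 tilt [-0. -0.] gap -0.0 F [-0.6 -0.1 -0.3]
```

```bash
for i in 1 ; do echo '[{"aperture": 0,"dx": 0.001},{"aperture": 0,"dx": 0.001},{"aperture": 0}]' | python3 inch.py >/dev/null
python3 -c "
from h import *
st()"
echo '[{"aperture": 0,"dx": 0.001},{"aperture": 0}]' | python3 inch.py >/dev/null
python3 -c "
from h import *
st()"; done
```

```text
t 13.0 tip(car mm) [ 67.4 113.2  82.1] yawx-car -180.1 tilt [0.001 0.   ] gap 0.0 F [ 2.  -0.1 -1.4]
t 13.2 tip(car mm) [ 66.9 113.3  82.2] yawx-car -180.1 tilt [0.002 0.001] gap -0.01 F [ 5.4  0.6 -3.8]
```

```bash
echo '[{"aperture": 0,"dx": 0.001},{"aperture": 0,"dx": 0.001},{"aperture": 0}]' | python3 inch.py >/dev/null
python3 -c "
from h import *
st()"
echo '[{"aperture": 0,"dx": -0.006},{"aperture": 0,"dx": -0.01},{"aperture": 0,"dx": -0.01},{"aperture": 0,"dz": -0.02},{"aperture": 0,"dz": -0.03},{"aperture": 0,"dz": -0.03},{"aperture": 0,"dy": 0.03,"dz": -0.02},{"aperture": 0,"dy": 0.04},{"aperture": 0,"dy": 0.04},{"aperture": 0,"dy": 0.04}]' | python3 inch.py >/dev/null
echo '[{"aperture": 0,"dy": 0.04},{"aperture": 0,"dy": 0.04},{"aperture": 0}]' | python3 inch.py >/dev/null
python3 -c "
from h import *
import cv2
st()
k=lambda n,x,y:cv2.resize(env.capture(n)[y:y+100,x:x+130,::-1],(780,600),interpolation=cv2.INTER_CUBIC)
a=k('scene',200,155);b=k('top',210,150)
cv2.imwrite('pics/f.png',cv2.vconcat([cv2.hconcat([a[:, :400],b[:, :400]])]))"
```

```text
t 13.5 tip(car mm) [ 66.3 113.4  82.4] yawx-car -180.1 tilt [0.004 0.003] gap -0.0 F [10.   2.1 -7.3]
t 14.8 tip(car mm) [ 90.8 347.7 182.1] yawx-car -179.9 tilt [-0.     0.002] gap 0.0 F [0.5 0.6 0.6]
```

View pics/f.png

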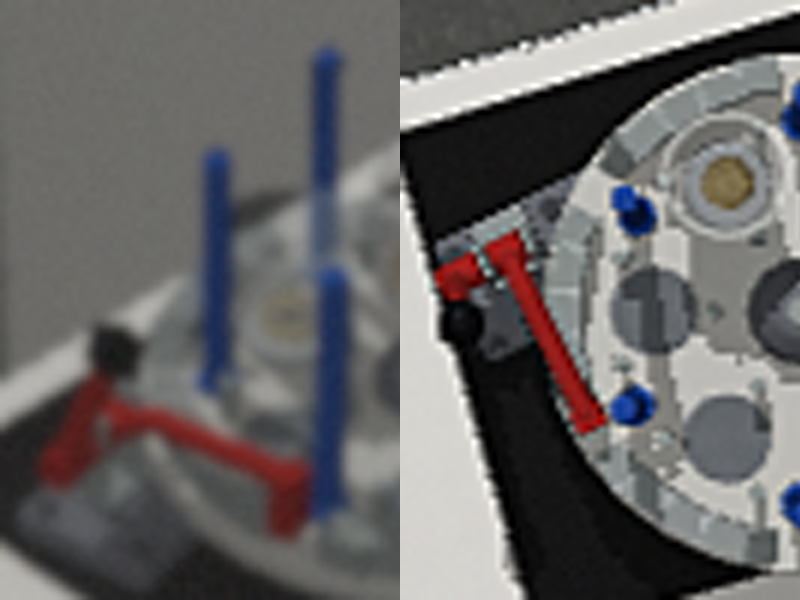

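```bash
python3 -c "
import cv2
a=cv2.imread('pics/scene1.png');b=cv2.imread('pics/f.png')[:,:400]
for n,(x,y,w,h) in dict(knob=(80,310,70,80),nose=(262,455,50,90),arm=(150,400,110,90)).items():
    r=cv2.matchTemplate(b,a[y:y+h,x:x+w],cv2.TM_CCOEFF_NORMED);_,m,_,l=cv2.minMaxLoc(r);print(n,m,l[0]-x,l[1]-y)
"
```

```text
knob 0.9973921775817871 0 0
nose 0.9082741141319275 -3 0
arm 0.9134957790374756 -3 -1
```

The pawl is back at its starting pixels, so it is fully down. The wheel is one notch back and the arm is clear of everything.

```bash
python3 -c "
from bench import env
print(env.hand_in())"
```

```text
the job is handed in; nothing more can be done
None
```

I handed the job in at about 15 s: the pawl was lifted, the wheel pushed clockwise to about -1.00 rad (one notch, within the notch's play), and the pawl pushed fully down, back to its starting position in the camera image.

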